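# Line up the tube stand's guide plates and stand the tall sample tube in it

## Robot

A 7-joint arm with a two-finger parallel gripper is mounted at the origin on the work surface. World frame = base frame: x ahead of the robot, y to its left, z up, the work surface at z = 0. Lengths are in m, angles in rad, forces in N, time in s.
With the tool pointing down it reaches from about 0.425 to 0.975 m from the base axis. Payload 16.7 kg.
Tool frame: the origin (TCP) lies at the very end of the fingers, on their centre line; the grasp point (between the pads) lies 19 mm behind it; z points along the fingers, y is the direction in which the jaws open and shut (so a half turn about z gives the same grasp; the last joint's range is limited). The gripper opens to 85 mm and grips with 20 to 120 N. Pads are 22 mm wide; open, the fingers measure 114 mm over their backs; the gripper's body (76 mm by 85 mm) begins 54 mm behind the grasp point. The pads swing forward as they close: fully open they stand 13 mm farther back than shut.
Start: joints at [1.123, 0.426, 0.074, 1.606, -0.034, 1.111, -0.067], TCP at [0.199, -0.645, 0.231] pointing down, gripper open.
Joint ranges: [-2.85, 2.85], [-0.5, 2.14], [-1.23, 1.37], [0.21, 2.46], [-1.02, 4.16], [0.16, 2.05], [-2.73, 2.73]. Speed limits (rad/s): [1.89, 1.89, 2.39, 2.39, 3.01, 3.01, 3.01].

## Interface

Orientations are given as a unit quaternion [x, y, z, w].
In Python, from bench import status, imaging, ticket gives the robot as it stands.
- The arm moves only by the tool play_rows, never from a script. Its argument "motion" is one flat list of numbers, 7 for each row, row after row: the shift along the tool's x, y, z as a fraction of full scale, then the turn, a rotation vector about the tool's x, y, z as a fraction of full scale, then the gripper's target within -1 to 1 (fully open at 1, half-way at 0, shut at -1). In form: [tx, ty, tz, wx, wy, wz, gripper, tx, ty, tz, wx, wy, wz, gripper, ...]. A call has 1 to 10 rows; each row is the pose to reach, as a shift and turn from the pose measured when the call began, along the tool's axes at that moment, turning the shorter way round; what a row does not reach only later rows make up. Full scale, the value 1, is 400 mm for a shift and 360 degrees for a turn. A row lasts 1/10 s, in which the tool goes at most 50 mm and 8.59 degrees, less where a joint would pass 70% of its speed; a pose out of reach is approached as far as the arm can. A call with a number of a shift or a turn outside -1 to 1 is refused whole. A call with a gripper value outside its range is refused whole. The fingers move at their own pace and stop on an object; the grip force is fixed at half the most. Time passes only in rows, so rows that repeat a pose let the fingers close. It gives the time, the measured TCP pose, the force and the opening at its end, in the units of the state.
- status.get_obs(): the state, without advancing time (a new reading comes with each control period).
- imaging.read_camera(name): name is "side" or "top" or "wrist"; returns a dict with "image" (420x560x3 uint8, red, green, blue), "mtx" (3x3 intrinsics, pixels), "dist" ([k1, k2, p1, p2, k3] as OpenCV has them; the pictures are not rectified), "R" (3x3) and "t" (3): a world point X has camera coordinates R X + t. Camera axes: x right, y down, z forward; pixel columns grow to the right and rows downward; lengths in m; the calibration is good to about 2 mm. A picture is of the moment at which its call begins. There is no depth.
- ticket.finish_job(): hands the job in, once; it reports no verdict.
The state is a dict: "t": time; "q": joint angles; "dq": joint speeds; "tau": joint torques, N m; "ee_pos": TCP position; "orientation": TCP orientation; "force": force on the tool from outside, world axes, zero at the start; "ft_torque": the same for the moment, N m; "width": opening from 0.0 (shut) to 1.0 (fully open).
Only numpy, scipy, OpenCV 4.12 (cv2) and the standard library are available. Lean on these libraries where they do the work, as an engineer would, in place of code of your own. Each camera call takes 0.05 s, during which the arm holds its last target.

## Task

The two loose square guide plates on top of the grey tube stand have slipped out of line. Square them up on the stand, one on the other, so that both holes lie over the stand's socket; then take the tall slim sample tube and lower it, without dropping it in, down through both plates until it stands on the bottom of the socket, and let go.

Things in the scene. Friction and masses are not known exactly. Their poses are not given: they have to be found in the camera images.
- socket (a point): Centre of the floor of the round socket (34 mm diameter, 30 mm deep, open upward) in the middle of the tube stand's foot, a fixed grey plastic block 130 x 130 mm, 36 mm high. The point is 6 mm above the bench, 30 mm below the foot's flat top. z up; x, y parallel to the foot's sides, at any yaw.
- lower_plate: Lower of two like loose white plastic plates, 46 x 46 x 14 mm, with a 34 mm through hole in the middle, 30 g. Lies flat on the foot, hole 16 to 19 mm off the socket, turned up to 5 degrees from the foot. Origin: hole centre, underside; z up, x and y along its sides. Slides easily; both plates together span at most 66 mm along either side of the foot, so can be squeezed as one pack.
- upper_plate: Upper plate, same as the lower (46 x 46 x 14 mm, hole 34 mm), flat on top of it, its hole 18 to 22 mm off the socket in another direction. Origin: hole centre, underside; z up, x and y along its sides. The top of the pack is 64 mm above the bench.
- tube: Tall slim sample tube, 120 mm high, upright on the bench: pale body 20 mm in diameter, bevelled flat foot, blue cap 26 mm in diameter over the top 22 mm; 40 g. Origin: centre of underside; z up its axis. In the socket its top is 126 mm above the bench, with 7 mm play all round. The short tube (62 mm), wide jar and bottle with like caps, at least 40 mm clear of it, are not part of the job.
There are look-alikes about, which are no part of the job. Of the things that look like the part that bears socket, take the one that is nearest to the robot's base at the start. Leave any red look-alike of the tube alone.

How it is judged:
On the way:
1. both plates lie flat on the stand, one on the other, with their holes within 10 mm of the socket's axis, and the tube is not in yet (horizontal distance between each of lower_plate, upper_plate and socket below 0.01 m and z of lower_plate in the frame of socket between 0.024 and 0.05 m and angle between each of lower_plate, upper_plate's own z axis and vertical below 0.12 rad and z of upper_plate in the frame of socket between 0.024 and 0.05 m and horizontal distance between tube and socket above 0.05 m), for 0.2 s.
At the end, for the whole second after the job is handed in: Tall tube stands in the socket through both plates: underside within 8 mm of the socket floor and 12 mm of its centre, leaning under 20 degrees. Plates flat (within 7 degrees) on the foot, one on the other, in either order, holes within 16 mm of the socket axis. All at rest (horizontal distance between each of lower_plate, upper_plate and socket below 0.016 m and z of lower_plate in the frame of socket between 0.024 and 0.05 m and angle between each of lower_plate, upper_plate's own z axis and vertical below 0.12 rad and z of upper_plate in the frame of socket between 0.024 and 0.05 m and horizontal distance between tube and socket below 0.012 m and z of tube in the frame of socket below 0.008 m and angle between tube's own z axis and vertical below 0.35 rad and linear speed of each of tube, lower_plate, upper_plate below 0.03 m/s); the robot touches nothing.
It fails at once if the tube is dropped into the stand (falls faster than 0.6 m/s inside it) (horizontal distance between tube and socket below 0.02 m and z of tube in the frame of socket below 0.06 m and linear speed of tube above 0.6 m/s).
It also fails if it takes over 64 s, if anything falls off the work surface, if the arm or the gripper's body presses on something with over 40 N, if the wrist force passes 120 N, or if a joint passes its speed limit or range.

## Working session

There is one attempt and no reset: what is moved stays moved. The work goes in short steps, Python scripts to look and compute and a tool call to move; the robot and the scene stay as the last step left them, time stands still between calls to the robot, and variables do not carry over. Pictures are saved under pics/ and viewed, and the job is handed in when it is done.

Besides the shell and the picture viewer there is one more tool, called by a JSON object that holds its "op" and its "data", one argument or row to a line. play_rows: Moves the arm, as the interface text tells. Its arguments: {"type":"object","properties":{"motion":{"type":"array"}},"required":["motion"]}

```bash
mkdir -p pics; cat > h.py <<'E'
import numpy as np, cv2
from bench import status, imaging, ticket
def snap(n,f):
    d=imaging.read_camera(n); cv2.imwrite('pics/'+f+'.png',d['image'][:,:,::-1]); 
    np.savez('pics/'+f+'.npz',**{k:np.array(v) for k,v in d.items()}); return d
def load(f): return dict(np.load('pics/'+f+'.npz'))
def ray(d,px,z):
    p=cv2.undistortPoints(np.array([[px]],float),d['mtx'],d['dist'])[0,0]
    R=d['R'];t=d['t'];c=-R.T@t; v=R.T@np.array([p[0],p[1],1]); return c+v*(z-c[2])/v[2]
def proj(d,X):
    return cv2.projectPoints(np.array(X,float).reshape(-1,1,3),cv2.Rodrigues(d['R'])[0],d['t'],d['mtx'],d['dist'])[0].reshape(-1,2)
def crop(f,x0,y0,x1,y1,s):
    im=cv2.imread('pics/'+f+'.png')[y0:y1,x0:x1]; cv2.imwrite('pics/'+f+'_c%d_%d.png'%(x0,y0),cv2.resize(im,None,fx=s,fy=s,interpolation=cv2.INTER_CUBIC))
E
python3 - <<'E'
from h import *
for n in ['side','top','wrist']: snap(n,n+'0')
s=status.get_obs(); print(s)
for n in ['side','top','wrist']:
    d=load(n+'0'); print(n,-d['R'].T@d['t'])
E
```

```text
{'t': 0.15, 'q': array([ 1.12248015,  0.42656632,  0.07383138,  1.60645415, -0.03407337,
        1.11079857, -0.06710513]), 'dq': array([-0.00119389, -0.00015154, -0.00059252, -0.00107893, -0.00139432,
        0.00092157,  0.00027572]), 'tau': array([ 6.02877117e-03, -9.50299358e+01,  3.76475796e+00, -4.63760805e+01,
        1.95415586e-02,  7.80846836e-03, -3.44347416e-05]), 'ee_pos': array([ 0.19860646, -0.64479221,  0.230788  ]), 'orientation': array([ 9.88859431e-01,  1.48851576e-01, -1.08295656e-04, -4.71880998e-04]), 'force': array([ 0.76863716, -0.19963713, -0.44676036]), 'ft_torque': array([ 0.00473607, -0.00483056,  0.02024341]), 'width': 0.9969983044269826}
side [ 0.32374042 -0.82235462  0.56378448]
top [ 0.40451675 -0.07978497  1.14735781]
wrist [ 0.27811727 -0.62046711  0.37333525]
```

View pics/top0.png

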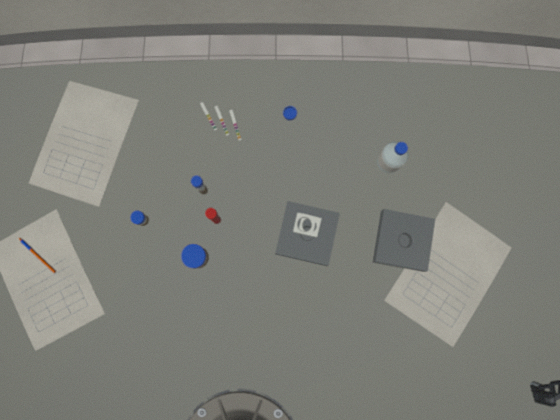

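View pics/side0.png

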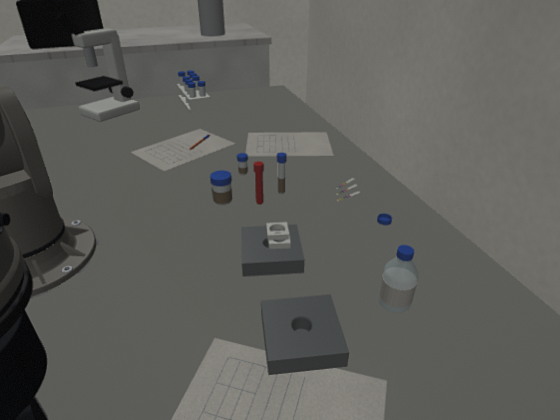

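View pics/wrist0.png

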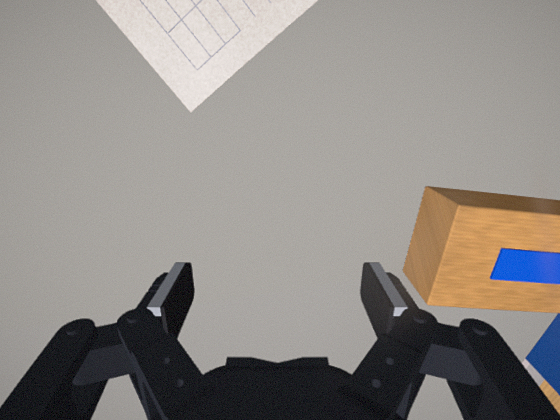

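```bash
python3 - <<'E'
from h import *
crop('top0',265,190,345,270,9)
crop('top0',120,160,230,240,7)
crop('side0',200,130,320,285,5)
d=load('top0')
for n,p,z in [('tall',(197,182),.12),('red',(211,214),.12),('short',(138,217),.062),('stand',(307,234),.036),('fake',(405,240),.036)]:
    X=ray(d,p,z); print(n,X,np.hypot(*X[:2]), proj(load('side0'),X))
E
```

```text
tall [0.62374267 0.09272732 0.12      ] 0.6305975516058655 [[280.11963287 153.35238828]]
red [0.55117398 0.05939108 0.12      ] 0.5543645567630269 [[257.0434197 162.3868099]]
short [0.55185736 0.24152213 0.062     ] 0.6023947911180554 [[241.75225868 154.32611256]]
stand [ 0.51543762 -0.15932851  0.036     ] 0.5395011760626631 [[268.86301899 241.29541415]]
fake [ 0.50060199 -0.39663748  0.036     ] 0.6386890068526814 [[300.64759748 323.50515392]]
```

View pics/top0_c265_190.png

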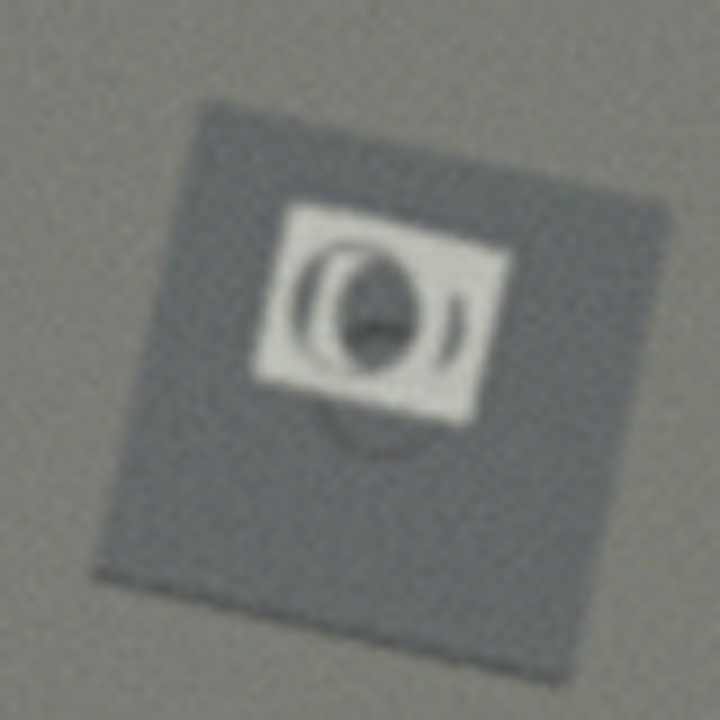

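View pics/top0_c120_160.png

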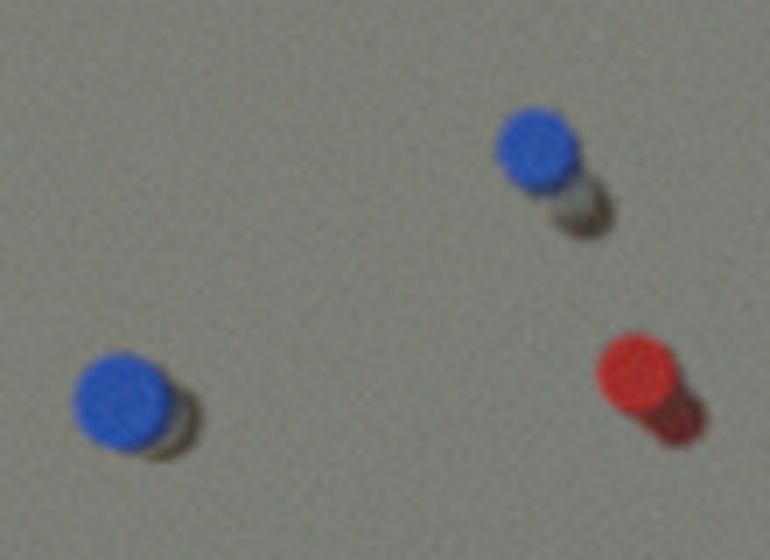

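View pics/side0_c200_130.png

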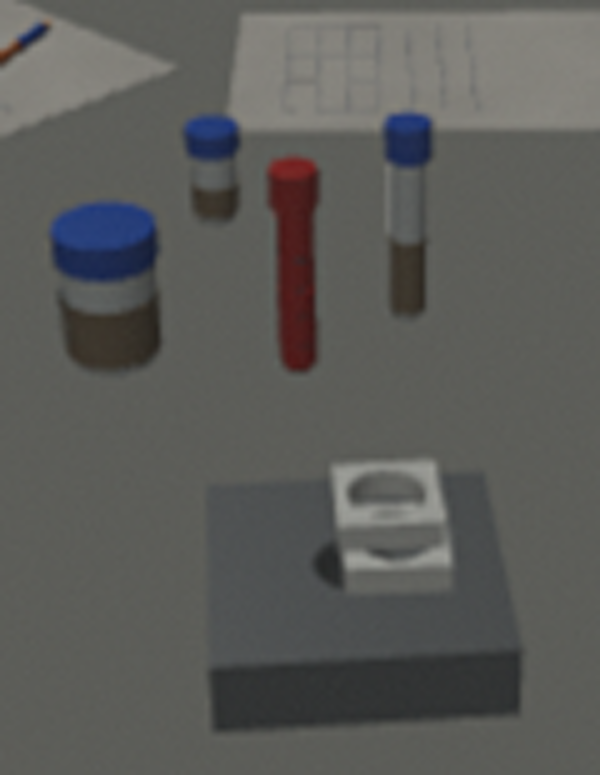

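The stand meant is the one at top px (307,234), with the white plates on it and 0.54 m from the base. The look-alike at (405,240) is 0.64 m away. The tall blue-capped tube is at top px (197,182) and side px (281,155). The red one (211,214), the short tube (138,217) and the jar (194,257) are not wanted. Next I fit the stand's pose.

```bash
cat >> h.py <<'E'
from scipy.optimize import least_squares
def sq(x,y,yaw,s,z):
    c,n=np.cos(yaw),np.sin(yaw); return np.array([[x+(c*a-n*b)*s/2,y+(n*a+c*b)*s/2,z] for a,b in [(1,1),(1,-1),(-1,-1),(-1,1)]])
def fitsq(obs,s,z,x0):  # obs: list of (cam, 4 px in order +x+y,+x-y,-x-y,-x+y)
    f=lambda p: np.concatenate([(proj(d,sq(*p,s,z))-np.array(px)).ravel() for d,px in obs])
    r=least_squares(f,x0); return r.x, f(r.x).round(1)
def toolmove(dx,dyaw):
    pass
E
python3 - <<'E'
from h import *
T=load('top0');S=load('side0')
t=np.array([(205,102),(665,204),(572,670),(98,573)])/9.+[265,190]
# side: +x+y, ... world +x is right/away? print by projection
s={}
for X in sq(.515,-.159,-.2,.13,.036): print(X, proj(T,X),proj(S,X))
print(fitsq([(T,t)],.13,.036,[.515,-.159,-.2]))
ss=np.array([(485,473),(520,652),(210,665),(207,487)])/5.+[200,130]
print(fitsq([(S,ss)],.13,.036,[.515,-.159,-.2]))
print(fitsq([(T,t),(S,ss)],.13,.036,[.515,-.159,-.2]))
for c,p in [(T,(197,181.5))]: print(ray(c,p,.12))
print(ray(S,(200+408/5,130+123/5),.12))
E
```

```text
[ 0.59161783 -0.10820918  0.036     ] [[285.51776649 202.44302627]] [[293.71257084 222.54136001]]
[ 0.56579082 -0.23561783  0.036     ] [[338.45541897 213.1604836 ]] [[302.78408888 258.07824325]]
[ 0.43838217 -0.20979082  0.036     ] [[328.47865842 266.36728192]] [[239.83766987 262.7066362 ]]
[ 0.46420918 -0.08238217  0.036     ] [[274.70234146 255.48966501]] [[238.07610482 226.17736294]]
(array([ 0.5182402 , -0.16140113, -0.2137207 ]), array([-0.8, -0.5,  0.8, -0.4,  0.5,  0.8, -0.5,  0. ]))
(array([ 0.51877205, -0.16533415, -0.23412978]), array([ 0.2, -0.4,  0.7, -0. , -0.7,  0.6, -0.2, -0.6]))
(array([ 0.51874848, -0.1627623 , -0.2227953 ]), array([ 0. , -0.9,  1.6, -0.3,  0.8,  0.8, -0.1, -0.5, -0.5, -1.1,  0.5,
       -1.1, -0.7,  0.1, -0.7, -1. ]))
[0.62489119 0.09276151 0.12      ]
[0.62503237 0.08411626 0.12      ]
```

```bash
cat >> h.py <<'E'
from scipy.spatial.transform import Rotation as Ro
def mv(x,y,z,yaw):
    s=status.get_obs(); R0=Ro.from_quat(s['orientation'])
    R1=Ro.from_matrix(np.array([[np.cos(yaw),np.sin(yaw),0],[np.sin(yaw),-np.cos(yaw),0],[0,0,-1]]))
    d=R0.inv().apply(np.array([x,y,z])-s['ee_pos'])/.4; r=(R0.inv()*R1).as_rotvec()/(2*np.pi)
    print('move',d.round(4),r.round(4),'dist',np.linalg.norm(d)*.4,'deg',np.linalg.norm(r)*360)
E
python3 - <<'E'
from h import *
W=load('wrist0'); s=status.get_obs(); R0=Ro.from_quat(s['orientation'])
print(R0.inv().apply(W['R'][2]), R0.inv().apply(-W['R'].T@W['t']-s['ee_pos']), W['mtx'][0,0])
mv(.5185,-.1625,.23,-.22)
c,n=np.cos(-.22),np.sin(-.22)
mv(.5185-.05*c,-.1625-.05*n,.23,-.22)
E
```

```text
[-3.24274080e-01 -8.41765707e-05  9.45963167e-01] [ 8.31378803e-02  2.21209506e-05 -1.42553456e-01] 296.75522643504314
move [ 1.1192 -0.9169  0.0028] [-0.0001  0.0001  0.0826] dist 0.5787385225925216 deg 29.72588324236091
move [ 1.0107 -0.9788  0.0028] [-0.0001  0.0001  0.0826] dist 0.562801024323323 deg 29.72588324236091
```

{"op": "play_rows", "data": {
  "motion": [0.11,-0.1,0,0,0,0.021,1,0.22,-0.2,0,0,0,0.04,1,0.32,-0.3,0,0,0,0.06,1,0.42,-0.4,0,0,0,0.0826,1,0.52,-0.5,0,0,0,0.0826,1,0.62,-0.6,0,0,0,0.0826,1,0.72,-0.7,0,0,0,0.0826,1,0.82,-0.8,0,0,0,0.0826,1,0.92,-0.9,0,0,0,0.0826,1,1.0,-0.97,0,0,0,0.0826,1]
}}

```text
t: 1.15
ee_pos: [0.4373, -0.2073, 0.2313]
orientation: [0.994, -0.11, -0.0, -0.0]
force: [1.6, -0.8, 0.1]
width: 1.005
```

```bash
python3 - <<'E'
from h import *
snap('wrist','w1'); s=status.get_obs(); print(s['t'],s['ee_pos'],s['dq'].max())
mv(.5185,-.1625,.23,-.22)
E
```

```text
1.2 [ 0.44127828 -0.20003996  0.23139258] 0.18871799293125424
move [ 0.1688 -0.1325  0.004 ] [-0.0005 -0.0001  0.0011] dist 0.08587422002397276 deg 0.4363608693151067
```

View pics/w1.png

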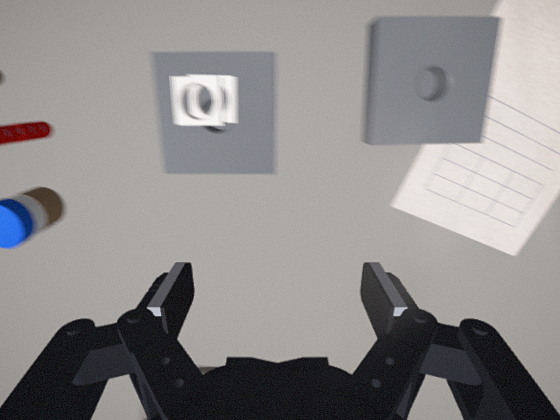

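{"op": "play_rows", "data": {
  "motion": [0.05,-0.07,0,0,0,0,1,0.09,-0.1325,0,0,0,0.001,1,0.09,-0.1325,0,0,0,0.001,1,0.09,-0.1325,0,0,0,0.001,1,0.09,-0.1325,0,0,0,0.001,1,0.09,-0.1325,0,0,0,0.001,1]
}}

```text
t: 1.8
ee_pos: [0.4871, -0.1568, 0.2316]
orientation: [0.994, -0.11, 0.0, -0.001]
force: [-0.5, 0.4, -0.1]
width: 1.006
```

```bash
python3 - <<'E'
from h import *
d=snap('wrist','w2'); s=status.get_obs(); print(s['t'],s['ee_pos'],abs(s['dq']).max())
crop('w2',190,60,380,260,4) if 0 else None
print(proj(d,sq(.5185,-.1625,-.22,.13,.036)))
E
```

```text
1.85 [ 0.4871415  -0.15668537  0.23161268] 0.0034502058451637424
[[215.3370986   89.99373278]
 [336.44771771  89.91946346]
 [329.87217479 204.53215124]
 [222.18901525 204.47318398]]
```

View pics/w2.png

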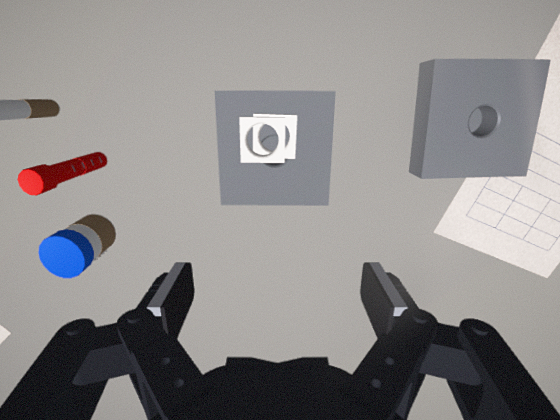

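```bash
python3 - <<'E'
from h import *
d=load('w2'); crop('w2',205,80,345,215,5)
print(fitsq([(d,[(215,91),(335.5,91),(329,206),(221,205)])],.13,.036,[.5185,-.1625,-.22]))
E
```

```text
(array([ 0.5175907 , -0.16131632, -0.22411723]), array([-0.3, -0.1,  0.2,  0.3, -0.2, -0.4,  0.2,  0.2]))
```

View pics/w2_c205_80.png

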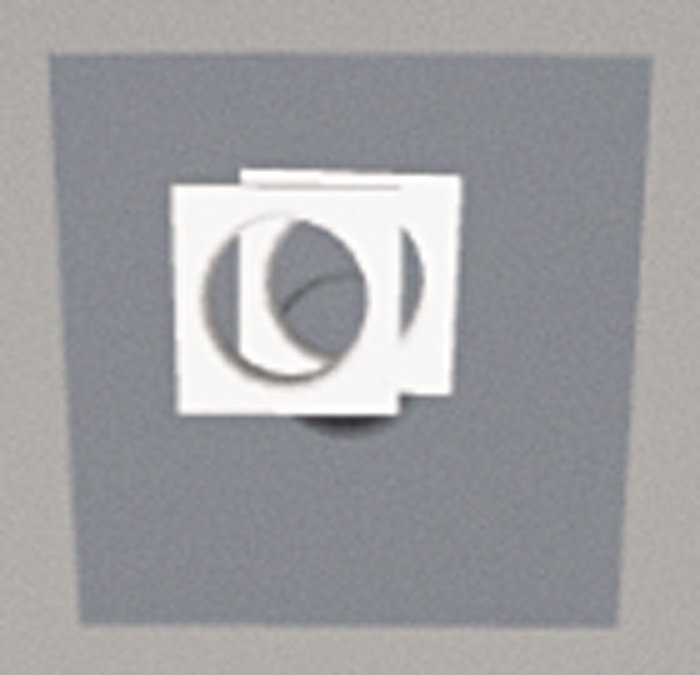

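```bash
python3 - <<'E'
from h import *
d=load('w2'); O=np.array([205,80]); C=np.array([.5177,-.1615]); yaw=-.224
M=np.array([[np.cos(yaw),np.sin(yaw)],[-np.sin(yaw),np.cos(yaw)]])
def loc(p,z): return (M@(ray(d,np.array(p)/5.+O,z)[:2]-C)*1000).round(1)
for n,p,z in [('uTL',(170,184),.064),('uBL',(178,414),.064),('uBR',(400,414),.064),('uTR?',(402,186),.064),('uhole',(285,300),.064),('lTL',(241,169),.05),('lTR',(462,176),.05),('lBR',(452,394),.05)]: print(n,loc(p,z))
g=.001*(M.T@np.array([0,7]))+C; print(g)
mv(C[0]+(M.T@[0,.008])[0],C[1]+(M.T@[0,.008])[1],.1,yaw)
E
```

```text
uTL [39.  36.4]
uBL [-7.9 36.4]
uBR [ -7.8 -10.6]
uTR? [ 38.7 -10.4]
uhole [15.9 13.5]
lTL [41.5 23.1]
lTR [ 40.2 -23.3]
lBR [ -6.  -22.3]
[ 0.51925492 -0.15467488]
move [ 0.077  -0.024   0.3292] [-0.0005 -0.0001  0.0005] dist 0.1355595793965868 deg 0.2526602346241306
```

```bash
python3 - <<'E'
from h import *
C=np.array([.5177,-.1615]); yaw=-.224
c,n=np.cos(yaw),np.sin(yaw)
g=C+.001*np.array([c*16.5-n*7,n*16.5+c*7]); print(g)
mv(*g,.1,yaw);mv(*g,.039,yaw)
E
```

```text
[ 0.5353427  -0.15834005]
move [ 0.1182 -0.0214  0.3292] [-0.0005 -0.0001  0.0005] dist 0.1401712943731178 deg 0.2526602346241306
move [ 0.1181 -0.0209  0.4817] [-0.0005 -0.0001  0.0005] dist 0.19855915772000218 deg 0.2526602346241306
```

{"op": "play_rows", "data": {
  "motion": [0.06,-0.011,0.1,0,0,0.0005,1,0.118,-0.0212,0.2,0,0,0.0005,1,0.118,-0.0212,0.3,0,0,0.0005,1,0.118,-0.0212,0.33,0,0,0.0005,1,0.118,-0.0212,0.36,0,0,0.0005,1,0.118,-0.0212,0.4,0,0,0.0005,1,0.118,-0.021,0.44,0,0,0.0005,1,0.118,-0.021,0.48,0,0,0.0005,1,0.118,-0.021,0.4815,0,0,0.0005,1,0.118,-0.021,0.4815,0,0,0.0005,1]
}}

```text
t: 2.85
ee_pos: [0.5358, -0.1587, 0.0403]
orientation: [0.994, -0.112, 0.001, -0.001]
force: [0.4, -0.4, 0.6]
width: 1.001
```

```bash
python3 - <<'E'
from h import *
d=snap('wrist','w3'); s=status.get_obs(); print(s['t'],s['ee_pos'],s['force'],s['width'])
mv(.5353,-.1583,.039,-.224); mv(.5177,-.1615,.039,-.224)
E
```

```text
2.9 [ 0.53600688 -0.1586824   0.04057423] [ 0.78635134 -0.31404742 -0.11400358] 1.0016138687556078
move [-0.0019 -0.0005  0.0039] [-0.0004 -0.0004 -0.    ] dist 0.0017675160195976193 deg 0.2185623619879364
move [-0.0431  0.0171  0.0038] [-0.0004 -0.0004 -0.    ] dist 0.018589218688857125 deg 0.2185623619879364
```

View pics/w3.png

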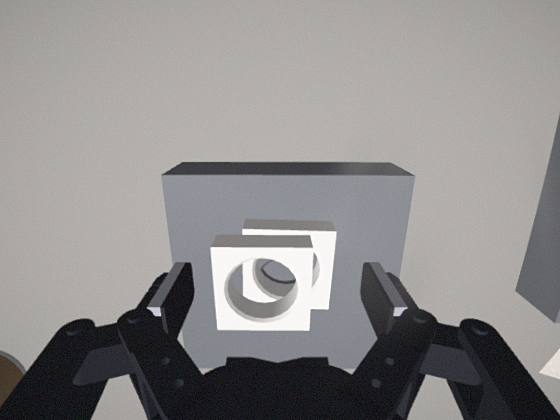

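The open fingers (pad tips at about px (190,265) and (365,265)) straddle the pack, whose plates lie between px 212 and 335. I'll close on it.

{"op": "play_rows", "data": {
  "motion": [-0.002,0,0.004,0,0,0,0.7,-0.002,0,0.004,0,0,0,0.5,-0.002,0,0.004,0,0,0,0.35,-0.002,0,0.004,0,0,0,0.25,-0.002,0,0.004,0,0,0,0.15,-0.002,0,0.004,0,0,0,0.1,-0.002,0,0.004,0,0,0,0,-0.002,0,0.004,0,0,0,-0.1,-0.002,0,0.004,0,0,0,-0.1,-0.002,0,0.004,0,0,0,-0.1]
}}

```text
t: 3.9
ee_pos: [0.5353, -0.1586, 0.0392]
orientation: [0.994, -0.112, 0.001, -0.001]
force: [-3.4, -0.7, 7.6]
width: 0.528
```

```bash
python3 - <<'E'
from h import *
d=snap('wrist','w4'); s=status.get_obs(); print(s['t'],s['ee_pos'],s['force'],s['width'])
mv(.5177,-.1615,.039,-.224)
E
```

```text
3.95 [ 0.53522591 -0.15858137  0.03922823] [-2.45337821 -0.77563339  7.80162278] 0.5209137607789942
move [-0.0411  0.0169  0.0004] [-0.0004 -0.0004 -0.0001] dist 0.01776873372954544 deg 0.21094420943822628
```

View pics/w4.png

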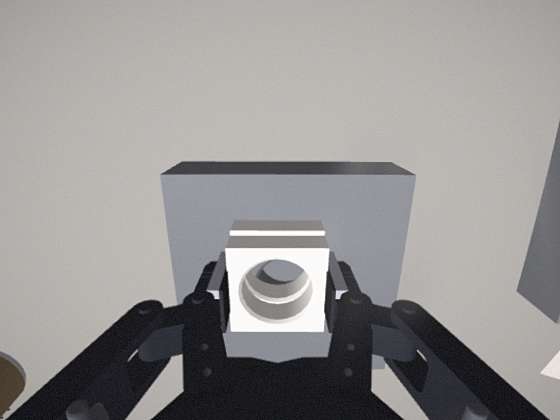

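Both plates are now aligned sideways between the pads (px 225–330). I'll drag the pack over the socket.

{"op": "play_rows", "data": {
  "motion": [-0.008,0.004,0,0,0,0,-0.1,-0.016,0.008,0,0,0,0,-0.1,-0.025,0.012,0,0,0,0,-0.1,-0.033,0.017,0,0,0,0,-0.1,-0.041,0.017,0,0,0,0,-0.1,-0.041,0.017,0,0,0,0,-0.1,-0.041,0.017,0,0,0,0,-0.1,-0.041,0.017,0,0,0,0,-0.1]
}}

```text
t: 4.75
ee_pos: [0.5171, -0.1618, 0.0392]
orientation: [0.994, -0.112, 0.001, -0.001]
force: [-4.0, -0.9, 8.5]
width: 0.531
```

```bash
python3 - <<'E'
from h import *
d=snap('wrist','w5'); s=status.get_obs(); print(s['t'],s['ee_pos'],s['force'],s['width'])
mv(.5177,-.1615,.039,-.224)
E
```

```text
4.8 [ 0.51709672 -0.16172804  0.03924065] [-4.13375573 -0.40343984  8.21199289] 0.524405272440111
move [ 0.0013 -0.0009  0.0006] [-0.0004 -0.0002 -0.0001] dist 0.0006883716166791573 deg 0.15864875953740798
```

View pics/w5.png

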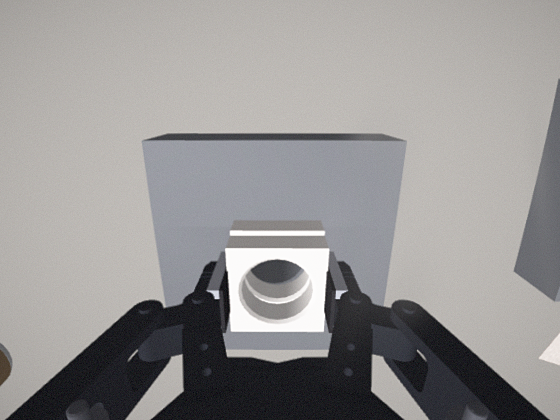

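{"op": "play_rows", "data": {
  "motion": [0,0,0,0,0,0,0.3,0,0,0,0,0,0,0.6,0,0,0,0,0,0,1,0,0,0,0,0,0,1,0,0,-0.05,0,0,0,1,0,0,-0.13,0,0,0,1,-0.05,0,-0.25,0,0,0,1,-0.1,0,-0.36,0,0,0,1,-0.1,0,-0.36,0,0,0,1,-0.1,0,-0.36,0,0,0,1]
}}

```text
t: 5.8
ee_pos: [0.4781, -0.1533, 0.1844]
orientation: [0.994, -0.112, 0.002, -0.001]
force: [-0.3, -0.4, 0.0]
width: 1.006
```

```bash
python3 - <<'E'
from h import *
d=snap('wrist','w6'); s=status.get_obs(); print(s['t'],s['ee_pos'],s['force'],s['width'],s['q'])
p=proj(d,[.5177,-.1615,.064])[0].astype(int); print(p); cv2.imwrite('pics/w6c.png',cv2.resize(cv2.imread('pics/w6.png')[max(p[1]-80,0):p[1]+80,p[0]-80:p[0]+80],None,fx=4,fy=4))
yaw=-.224
np.save('C',[.5177,-.1615])
for y in (yaw+np.pi/2,yaw-np.pi/2): mv(.5177,-.1615,.1,y)
E
```

```text
5.85 [ 0.47782153 -0.15317752  0.18322726] [ 0.4196903  -0.55812327 -1.01583701] 0.995921637624996 [ 0.34965467  0.20556731 -0.18777719  2.02949034  0.0458537   0.90828898
 -1.65789929]
[275 154]
move [ 0.1014 -0.0015  0.2083] [ 0.     -0.0005 -0.2501] dist 0.09266247187206861 deg 90.0409335882357
move [ 0.1014 -0.0015  0.2083] [-0.0005 -0.      0.2499] dist 0.09266247187206861 deg 89.95932463913007
```

View pics/w6c.png

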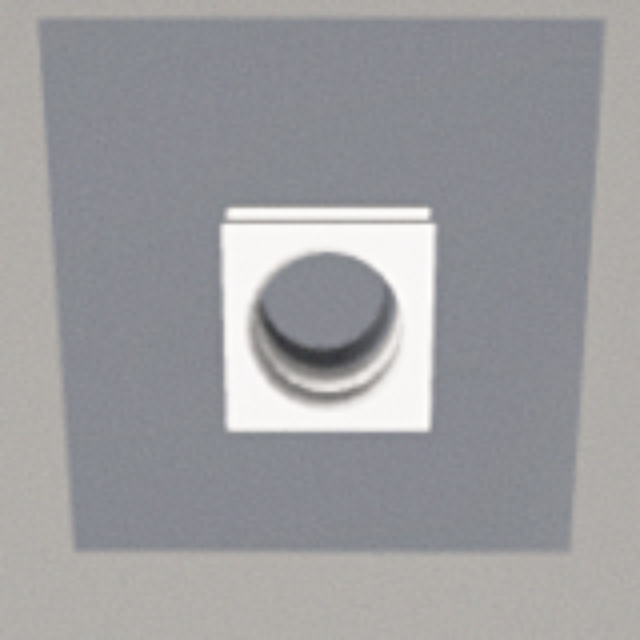

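```bash
python3 - <<'E'
from h import *
d=load('w6'); O=np.array([275-80,154-80]); 
def pp(L): return [np.array(p)/4.+O for p in L]
f,r=fitsq([(d,pp([(38,18),(605,18),(570,551),(75,551)]))],.13,.036,[.5177,-.1615,-.224]); print(f,r)
u,r=fitsq([(d,pp([(220,223),(436,223),(432,431),(227,431)]))],.046,.064,[.5177,-.1615,-.224]); print(u,r)
l=[ray(d,p,.05) for p in pp([(226,208),(431,208)])]; m=(l[0]+l[1])/2; y=f[2]
print('lower', m[:2]-.023*np.array([np.cos(y),np.sin(y)]))
for q in (.5177,-.1615),: mv(*q,.1,-.224+np.pi/2)
E
```

```text
[ 0.51802577 -0.16106037 -0.22403416] [-0.1  0.   0.1 -0.1  0.1  0.1 -0.2  0. ]
[ 0.51551122 -0.16222591 -0.22042138] [ 0.6  0.3 -0.4  0.1 -0.6 -0.4  0.4 -0.2]
lower [ 0.5178721  -0.16269683]
move [ 0.1014 -0.0015  0.2083] [ 0.     -0.0005 -0.2501] dist 0.09266247187206861 deg 90.0409335882357
```

Both plates are within about 3 mm of the socket axis (upper ≈ −2.7 mm, lower ≈ 1.6 mm), parallel and flat, so I'll go on to the tube.

```bash
python3 - <<'E'
from h import *
mv(.57,.066,.26,.43)
E
```

```text
move [ 0.103  -0.5859 -0.1905] [-0.0002 -0.0004 -0.1042] dist 0.2498593791336075 deg 37.51262458948318
```

{"op": "play_rows", "data": {
  "motion": [0.02,-0.06,-0.1,0,0,-0.02,0.5,0.04,-0.17,-0.19,0,0,-0.04,0.5,0.06,-0.29,-0.19,0,0,-0.06,0.5,0.08,-0.4,-0.19,0,0,-0.083,0.5,0.1,-0.51,-0.19,0,0,-0.104,0.5,0.103,-0.586,-0.19,0,0,-0.104,0.5,0.103,-0.586,-0.19,0,0,-0.104,0.5,0.103,-0.586,-0.19,0,0,-0.104,0.5,0.103,-0.586,-0.19,0,0,-0.104,0.5]
}}

```text
t: 6.75
ee_pos: [0.5698, 0.065, 0.2586]
orientation: [0.977, 0.212, 0.0, -0.001]
force: [0.3, -0.7, 0.6]
width: 0.749
```

```bash
python3 - <<'E'
from h import *
d=snap('wrist','w7'); s=status.get_obs(); print(s['t'],s['ee_pos'],s['width'],s['q'],abs(s['dq']).max())
print(proj(d,[.625,.09,.12]))
E
```

```text
6.8 [0.56983815 0.06487699 0.25894084] 0.7520797189188922 [ 0.10801829  0.26255344 -0.39816967  1.7865454   0.11147643  1.11319809
 -1.47068621] 0.00876171902804488
[[277.20684935 128.6986624 ]]
```

View pics/w7.png

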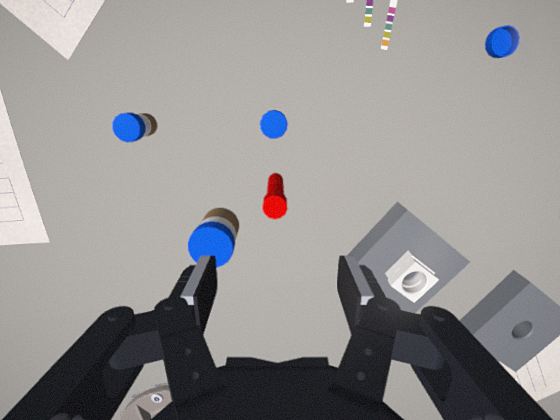

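The wanted tube's cap is at px (274,124), seen end-on. The red one (275,206), short tube (128,127), jar (212,244) and loose cap (502,42) stay put.

```bash
python3 - <<'E'
from h import *
d=load('w7'); im=d['image'].astype(int)
m=((im[:,:,2]-im[:,:,0]>60)).astype(np.uint8); n,l,s,c=cv2.connectedComponentsWithStats(m)
for i in range(1,n):
    if s[i,4]>100: print(s[i],c[i].round(1))
i=[i for i in range(1,n) if abs(c[i]-[274,124]).max()<6][0]
p=ray(d,c[i],.12); print('tube',p, 'diam', np.linalg.norm(ray(d,c[i]+[s[i,2]/2,0],.12)-ray(d,c[i]-[s[i,2]/2,0],.12)))
print('red',ray(d,(275,206),.12))
mv(p[0],p[1],.16,.43);mv(p[0],p[1],.09,.43)
E
```

```text
[485  25  35  33 866] [502.   41.3]
[260 110  28  29 617] [273.1 124. ]
[112 113  33  29 774] [127.9 126.8]
[ 188  221   47   47 1523] [211.5 242.4]
tube [0.62725423 0.0951549  0.12      ] diam 0.025770436294875958
red [0.55524879 0.060569   0.12      ]
move [ 0.1616 -0.0093  0.2476] [-0.0001 -0.0003 -0.0004] dist 0.1183327804012206 deg 0.18662074278190216
move [ 0.1613 -0.0092  0.4226] [-0.0001 -0.0003 -0.0004] dist 0.18098166840968127 deg 0.18662074278190216
```

{"op": "play_rows", "data": {
  "motion": [0.08,-0.005,0.08,0,0,0,0.5,0.159,-0.009,0.16,0,0,0,0.5,0.159,-0.009,0.22,0,0,0,0.5,0.159,-0.009,0.28,0,0,0,0.5,0.159,-0.009,0.34,0,0,0,0.5,0.159,-0.009,0.38,0,0,0,0.5,0.159,-0.009,0.418,0,0,0,0.5,0.159,-0.009,0.418,0,0,0,0.5,0.159,-0.009,0.418,0,0,0,0.5]
}}

```text
t: 7.7
ee_pos: [0.6267, 0.0946, 0.0923]
orientation: [0.977, 0.212, 0.001, -0.0]
force: [-0.2, -0.2, -0.0]
width: 0.747
```

```bash
python3 - <<'E'
from h import *
d=snap('wrist','w8');snap('side','s8'); s=status.get_obs(); print(s['t'],s['ee_pos'],s['width'],s['force'])
crop('s8',210,80,350,220,5)
E
```

```text
7.8 [0.62708573 0.09476209 0.0929795 ] 0.7493358297302818 [ 0.68288335  0.33932227 -0.66808681]
```

View pics/w8.png

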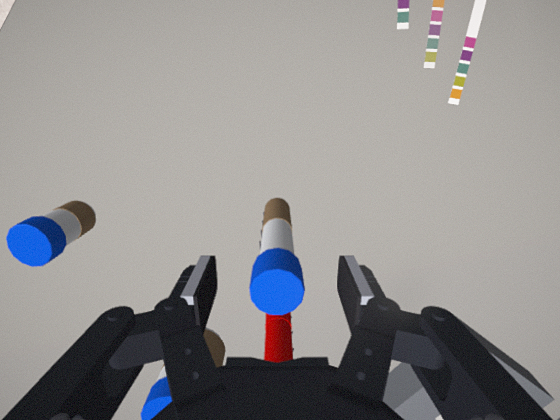

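View pics/s8_c210_80.png

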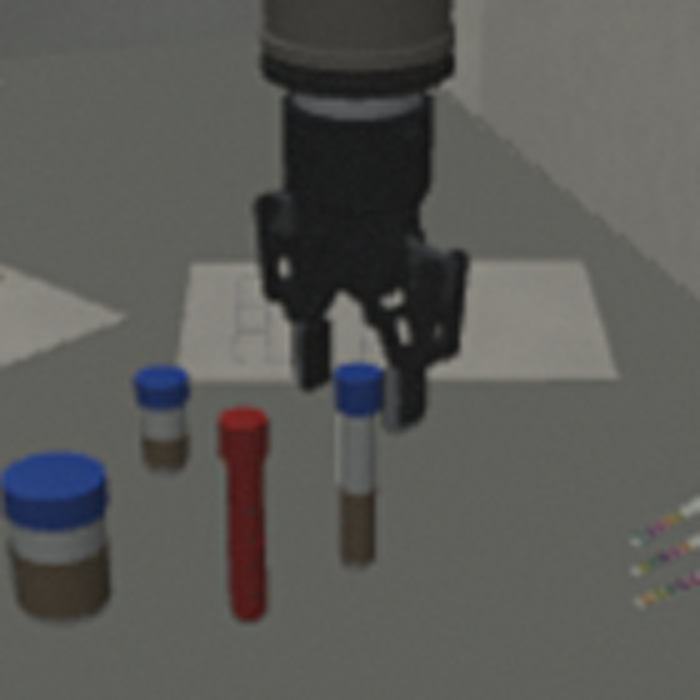

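{"op": "play_rows", "data": {
  "motion": [0,0,0,0,0,0,0.2,0,0,0,0,0,0,0,0,0,0,0,0,0,-0.15,0,0,0,0,0,0,-0.25,0,0,0,0,0,0,-0.32,0,0,0,0,0,0,-0.4,0,0,0,0,0,0,-0.6,0,0,0,0,0,0,-0.6,0,0,0,0,0,0,-0.6,0,0,0,0,0,0,-0.6]
}}

```text
t: 8.8
ee_pos: [0.6273, 0.0948, 0.0932]
orientation: [0.977, 0.212, 0.002, -0.0]
force: [0.6, 0.1, 5.3]
width: 0.282
```

{"op": "play_rows", "data": {
  "motion": [0,0,-0.03,0,0,0,-0.6,0,0,-0.08,0,0,0,-0.6,0,0,-0.14,0,0,0,-0.6,0,0,-0.2,0,0,0,-0.6,0,0,-0.25,0,0,0,-0.6,0,0,-0.25,0,0,0,-0.6,0,0,-0.25,0,0,0,-0.6]
}}

```text
t: 9.5
ee_pos: [0.6269, 0.0946, 0.1937]
orientation: [0.977, 0.212, 0.002, -0.0]
force: [-0.2, 0.4, -1.7]
width: 0.28
```

```bash
python3 - <<'E'
from h import *
d=snap('wrist','w9');snap('side','s9'); s=status.get_obs(); print(s['t'],s['ee_pos'],s['width'],s['force'])
crop('s9',210,40,350,220,4)
C=np.array([.5178,-.1614]);yaw=-.224
mv(*C,.2,.43); mv(*C,.2,-.224)
E
```

```text
9.6 [0.62645843 0.09452785 0.19253555] 0.28326963010024453 [-0.00165705  0.20194459 -0.66668151]
move [-0.5122  0.4698 -0.02  ] [-0.     -0.0004 -0.0005] dist 0.2781392416119874 deg 0.215731873768079
move [-0.5122  0.4698 -0.02  ] [-0.0002 -0.0003  0.1036] dist 0.2781392416119874 deg 37.30560443025539
```

View pics/w9.png

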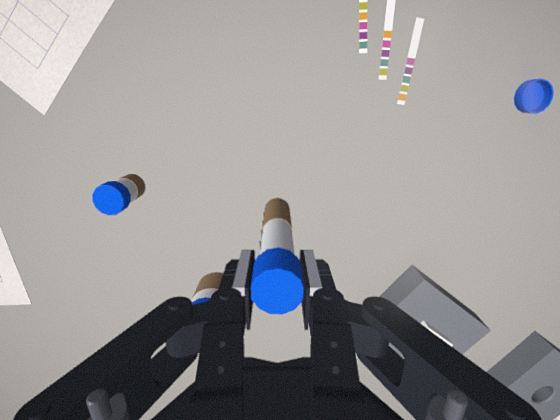

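View pics/s9_c210_40.png

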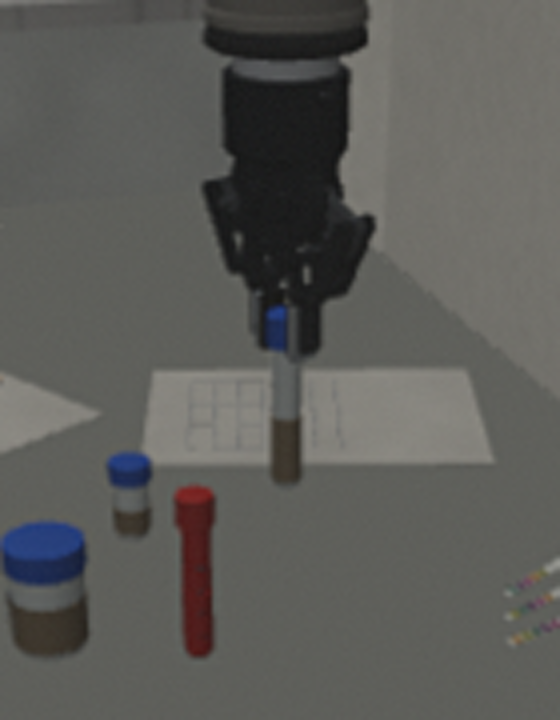

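```bash
python3 - <<'E'
from h import *
d=load('w9'); crop('w9',220,180,340,330,5)
s=status.get_obs(); tz=s['ee_pos'][2]
R0=Ro.from_quat(s['orientation'])
X=s['ee_pos']
for k,h in (('bot',-.0932),('top',.0268)):
    a=[X+[.013*np.cos(t) if k=='top' else .01*np.cos(t),(.013 if k=='top' else .01)*np.sin(t),h] for t in np.linspace(0,6.28,24)]
    print(k,proj(d,[X+[0,0,h]]),proj(d,a).min(0),proj(d,a).max(0))
E
```

```text
bot [[276.66501507 207.20513271]] [264.89701234 196.00292258] [288.45794861 218.20053796]
top [[276.56139005 292.16499268]] [248.72226413 267.98312304] [304.4376489  314.93334517]
```

View pics/w9_c220_180.png

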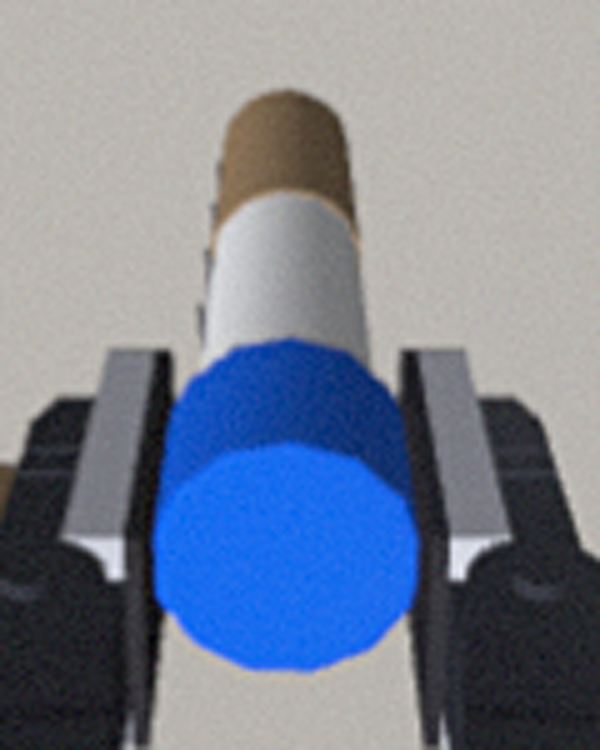

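{"op": "play_rows", "data": {
  "motion": [0,0,-0.06,0,0,0,-0.6,0,0,-0.13,0,0,0,-0.6,-0.05,0.046,-0.14,0,0,0,-0.6,-0.13,0.12,-0.14,0,0,0,-0.6,-0.21,0.19,-0.14,0,0,0,-0.6,-0.29,0.265,-0.14,0,0,0,-0.6,-0.37,0.34,-0.14,0,0,0,-0.6,-0.45,0.41,-0.14,0,0,0,-0.6,-0.512,0.469,-0.1,0,0,0,-0.6,-0.512,0.469,-0.05,0,0,0,-0.6]
}}

```text
t: 10.6
ee_pos: [0.5156, -0.1662, 0.2115]
orientation: [0.978, 0.209, 0.001, 0.0]
force: [0.5, -0.3, -1.5]
width: 0.285
```

{"op": "play_rows", "data": {
  "motion": [0,0,0,0,0,0,-0.6,0,0,0,0,0,0,-0.6,0,0,0,0,0,0,-0.6]
}}

```text
t: 10.9
ee_pos: [0.5163, -0.1655, 0.2121]
orientation: [0.978, 0.209, 0.001, 0.0]
force: [0.6, -0.7, -0.6]
width: 0.287
```

```bash
python3 - <<'E'
from h import *
d=snap('wrist','w10');e=snap('side','s10'); snap('top','t10'); s=status.get_obs(); print(s['t'],s['ee_pos'],s['width'],s['force'])
crop('s10',210,110,340,280,4)
print(proj(d,[[.5178,-.1614,.064]]))
mv(.5174,-.1617,.165,.43); mv(.5174,-.1617,.0995,.43)
E
```

```text
11.05 [ 0.5162375  -0.16551734  0.21209494] 0.2856330424674351 [-0.02192946 -0.32314831 -0.53387631]
[[273.57510111 186.08355761]]
move [ 0.0063 -0.0077  0.1177] [ 0.0003 -0.0003 -0.0013] dist 0.04726369281015997 deg 0.48831168292944427
move [ 0.006  -0.008   0.2815] [ 0.0003 -0.0003 -0.0013] dist 0.11266562695066579 deg 0.48831168292944427
```

View pics/w10.png

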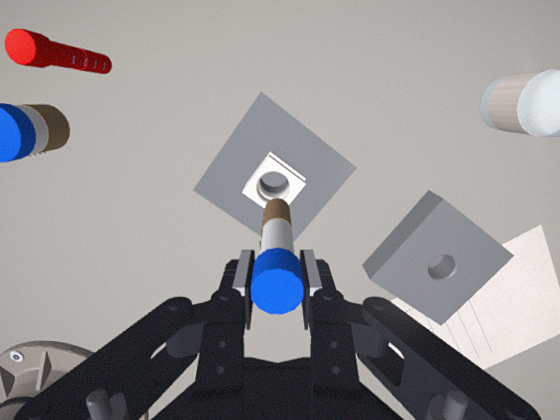

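View pics/s10_c210_110.png

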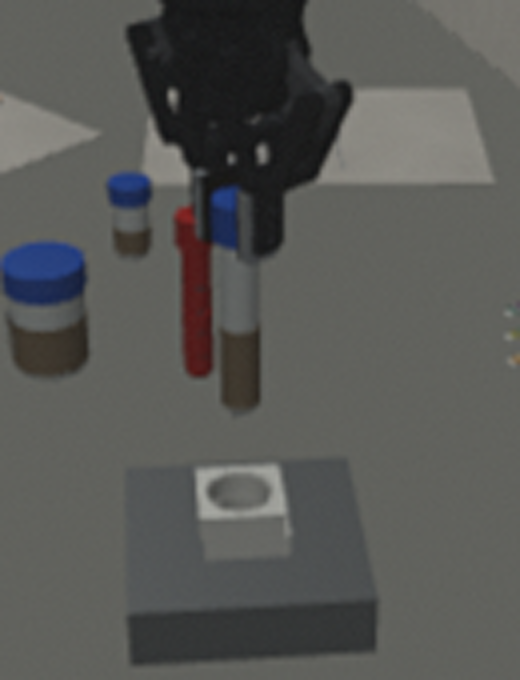

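{"op": "play_rows", "data": {
  "motion": [0.006,-0.008,0.04,0,0,0,-0.6,0.006,-0.008,0.08,0,0,-0.001,-0.6,0.006,-0.008,0.105,0,0,-0.001,-0.6,0.006,-0.008,0.105,0,0,-0.001,-0.6,0.006,-0.008,0.105,0,0,-0.001,-0.6,0.006,-0.008,0.105,0,0,-0.001,-0.6]
}}

```text
t: 11.65
ee_pos: [0.5177, -0.1617, 0.1709]
orientation: [0.977, 0.212, 0.002, 0.001]
force: [-0.6, -0.4, -0.4]
width: 0.286
```

```bash
python3 - <<'E'
from h import *
d=snap('wrist','w11');snap('side','s11'); s=status.get_obs(); print(s['t'],s['ee_pos'],s['width'],s['force'])
crop('s11',230,170,320,270,7); crop('w11',200,130,340,260,5)
mv(.5174,-.1617,.0995,.43)
E
```

```text
11.75 [ 0.51755092 -0.16179521  0.17075457] 0.2852781554978156 [ 0.63876904 -0.21580939 -0.1246739 ]
move [-0.0007 -0.0008  0.1781] [ 0.0004 -0.0004 -0.0003] dist 0.07125478973533414 deg 0.23200421856864895
```

View pics/w11_c200_130.png

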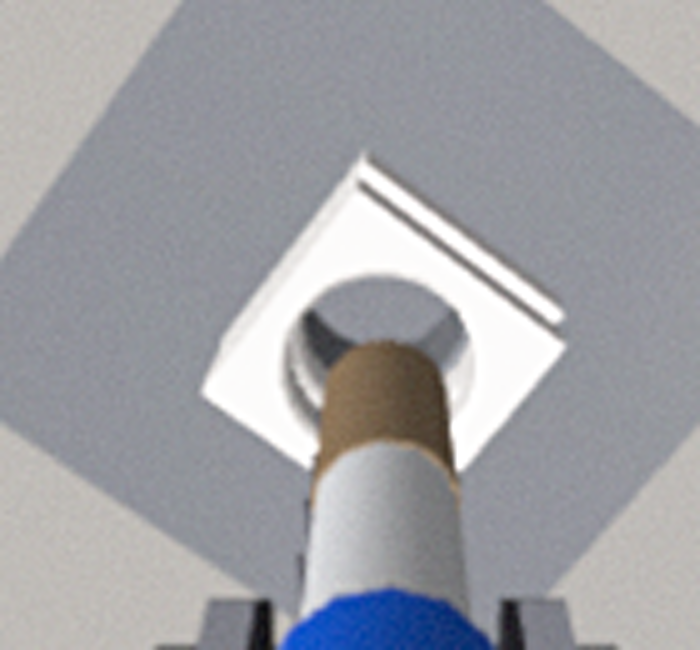

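View pics/s11_c230_170.png

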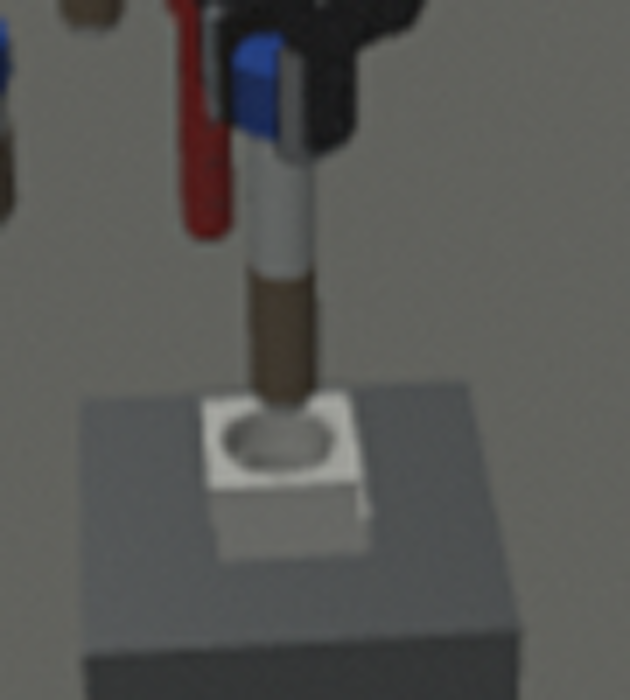

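The tube end is centred over the hole in both views. I'll lower it slowly.

{"op": "play_rows", "data": {
  "motion": [0,-0.001,0.018,0,0,0,-0.6,0,-0.001,0.036,0,0,0,-0.6,0,-0.001,0.054,0,0,0,-0.6,0,-0.001,0.072,0,0,0,-0.6,0,-0.001,0.09,0,0,0,-0.6,0,-0.001,0.108,0,0,0,-0.6,0,-0.001,0.126,0,0,0,-0.6,0,-0.001,0.144,0,0,0,-0.6,0,-0.001,0.155,0,0,0,-0.6,0,-0.001,0.16,0,0,0,-0.6]
}}

```text
t: 12.75
ee_pos: [0.5175, -0.1614, 0.1062]
orientation: [0.977, 0.212, 0.001, 0.001]
force: [-0.1, -0.4, 0.2]
width: 0.281
```

```bash
python3 - <<'E'
from h import *
d=snap('wrist','w12');s=status.get_obs(); print(s['t'],s['ee_pos'],s['width'],s['force'])
mv(.5174,-.1617,.0995,.43)
E
```

```text
12.8 [ 0.51742306 -0.16141262  0.10620979] 0.28167648689791286 [-0.32852133  0.07855854 -0.87728698]
move [-0.0004  0.0006  0.0168] [ 0.0003 -0.0004 -0.0003] dist 0.006715985519543987 deg 0.20393721992191036
```

View pics/w12.png

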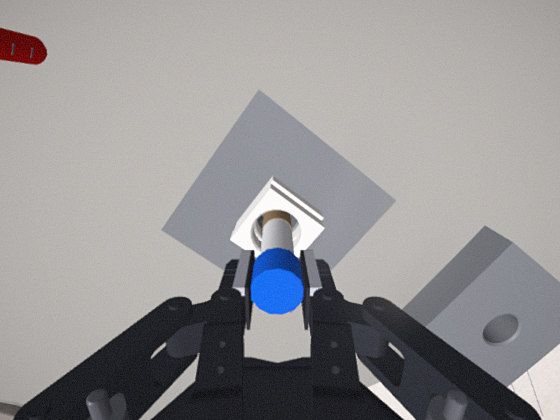

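{"op": "play_rows", "data": {
  "motion": [0,0,0.005,0,0,0,-0.6,0,0,0.009,0,0,0,-0.6,0,0,0.012,0,0,0,-0.6,0,0,0.015,0,0,0,-0.6,0,0,0.017,0,0,0,-0.6,0,0,0.018,0,0,0,-0.6,0,0,0.018,0,0,0,-0.6,0,0,0.018,0,0,0,-0.6]
}}

```text
t: 13.6
ee_pos: [0.5176, -0.1615, 0.0992]
orientation: [0.977, 0.212, 0.001, 0.001]
force: [-0.0, 0.3, 3.9]
width: 0.283
```

{"op": "play_rows", "data": {
  "motion": [0,0,0,0,0,0,-0.38,0,0,0,0,0,0,-0.3,0,0,0,0,0,0,-0.2,0,0,0,0,0,0,0,0,0,0,0,0,0,0.2,0,0,0,0,0,0,0.2,0,0,0,0,0,0,0.2]
}}

```text
t: 14.3
ee_pos: [0.5176, -0.1614, 0.0992]
orientation: [0.977, 0.212, 0.001, 0.001]
force: [-1.0, 0.2, 0.8]
width: 0.602
```

```bash
python3 - <<'E'
from h import *
d=snap('wrist','w13');snap('side','s13');s=status.get_obs(); print(s['t'],s['ee_pos'],s['width'],s['force'])
crop('s13',220,130,320,280,5)
E
```

```text
14.4 [ 0.5176369  -0.16143106  0.09920964] 0.601237243739032 [ 0.41695526 -0.16992652  0.09569252]
```

View pics/w13.png

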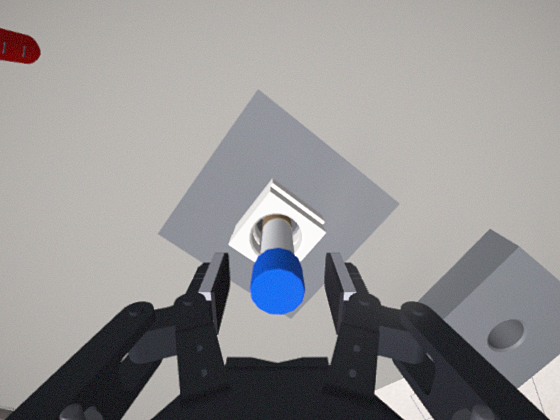

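View pics/s13_c220_130.png

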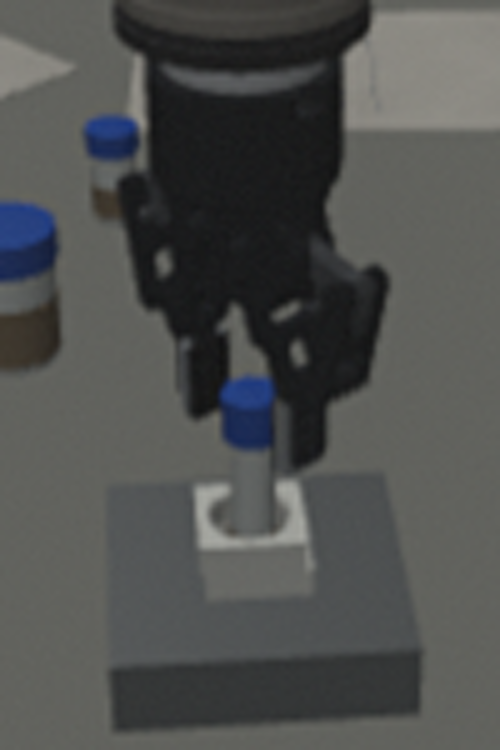

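The tube stands upright through both plates and the fingers are clear of it. I'll retreat upward.

{"op": "play_rows", "data": {
  "motion": [0,0,-0.03,0,0,0,0.2,0,0,-0.08,0,0,0,0.2,0,0,-0.15,0,0,0,0.2,0,0,-0.23,0,0,0,0.2,-0.03,0,-0.3,0,0,0,0.2,-0.06,0,-0.32,0,0,0,0.2,-0.06,0,-0.32,0,0,0,0.2,-0.06,0,-0.32,0,0,0,0.2,-0.06,0,-0.32,0,0,0,0.2]
}}

```text
t: 15.3
ee_pos: [0.4952, -0.1709, 0.2263]
orientation: [0.977, 0.213, 0.001, 0.0]
force: [0.1, -0.5, -0.1]
width: 0.603
```

```bash
python3 - <<'E'
from h import *
d=snap('wrist','w14');e=snap('side','s14');s=status.get_obs(); print(s['t'],s['ee_pos'],s['force'])
crop('s14',220,150,320,280,5)
for q in (d,e): print(proj(q,[.5178,-.1614,.126]))
im=d['image'].astype(int); m=(im[:,:,2]-im[:,:,0]>60).astype(np.uint8); n,l,st,c=cv2.connectedComponentsWithStats(m)
for i in range(1,n):
    if st[i,4]>150: print(st[i],c[i],ray(d,c[i],.126))
E
```

```text
15.4 [ 0.4952892  -0.17087891  0.22622283] [-0.16404112 -0.41809133 -0.24923684]
[[277.5646661  176.54740748]]
[[269.62463498 206.93322492]]
[   0   78   45   59 2174] [ 19.16927323 108.20147194] [0.4832194  0.05332811 0.126     ]
[263 158  30  34 798] [277.35087719 174.53634085] [ 0.5192945  -0.16051834  0.126     ]
```

View pics/w14.png

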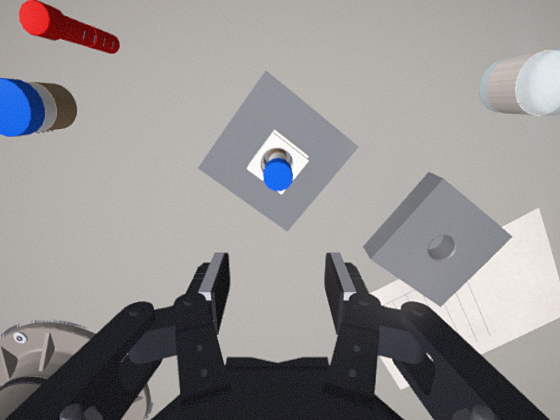

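View pics/s14_c220_150.png

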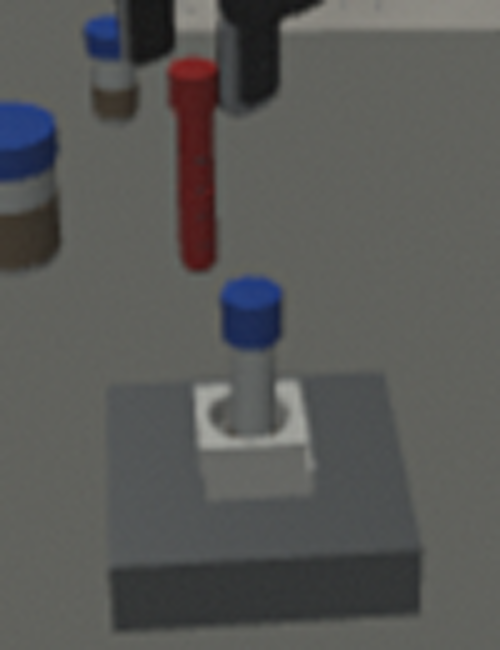

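```bash
python3 -c "
from h import *
print(ticket.finish_job())"
```

```text
the job is handed in; nothing more can be done
None
```

The tall tube now stands on the bottom of the socket, through both plates, and the job is handed in at about 15.4 s. No verdict was reported.

- **Plates:** I squeezed the two plates into line with one grip and dragged the pack over the socket of the nearer stand. With the arm clear, the upper hole measured about 2.8 mm off the socket axis and the lower about 1.6 mm. I skipped a second squeeze at right angles because both were already well inside the 10 mm limit, so they are still about 2.5 mm out of line with each other.
- **Tube:** I gripped it by its cap, lowered it slowly until it touched the floor at about 4 N, then let go and moved the arm up clear.
- **Last checks:** The cap top's centre measured about 2 mm from the socket axis and in the side view sits within about 1 px of where it should be at 126 mm. The tube looked upright and the plates flat. I did not re-measure the plates after inserting the tube, only looked at them.
- **Disagreements:** The top and side cameras first put the tube about 8 mm apart, so I went by the close wrist view. No check failed.

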